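# Lean a rinsed mixing tile on the drying stand

## Task

Take the tall white mixing tile out of the wash rack and stand it on its short edge on the rubber mat of the drying stand, leaning squarely back against the stand's cross rod at about 70 degrees to the bench (20 degrees off upright), so that it stays there by itself without sliding. Set it down with the hand rather than dropping it, keep its whole width between the two clamps, and leave the short tiles, the cross rod and everything else on the bench as they are.

Things in the scene. Friction and masses are not known exactly. Their poses are not given: they have to be found in the camera images.
- tile_center (a point): Centre of the tall tile: a loose flat slab of white glazed ceramic, 8 mm thick (its own x), 100 mm wide (its own y) and 180 mm tall (its own z, upwards), about 0.35 kg (0.25 to 0.45). It starts upright on a 100 mm edge in one of the three slots of the wash rack; its top edge is 90 mm above this point. Grip it by its two faces near the middle of the top edge, fingers pointing down.
- tile_foot (a point): Centre of the tall tile's lower 100 x 8 mm edge face, 90 mm below its centre along its own z; axes as for tile_center.
- short_tile1_center (a point): Centre of a short tile of the same ceramic, 8 x 100 x 110 mm (own x, y, z), upright in another slot. Not to be disturbed.
- short_tile2_center (a point): Centre of the second short tile, 8 x 100 x 110 mm, upright in the remaining slot. Not to be disturbed.
- rack: Wash rack, fixed: a steel tray 190 x 120 mm (own x, y), 25 mm high at the rim, with three slots 55 mm apart along its own x (at -55, 0 and 55 mm), each 11 mm wide between two steel wire loops that reach 61 mm above the bench. Tiles stand on the tray floor 8 mm above the bench, faces along the rack's x. Origin: on the bench under its centre. It may stand left or right of the robot, turned by up to 20 degrees.
- stand: Drying stand, fixed: a steel base plate 200 x 320 mm (own x, y) on rubber feet, its top 25 mm above the bench, with two upright steel rods 12 mm in diameter and 180 mm tall (from the bench) at x = -70 mm, y = +/-138 mm. Its own x points from the rods over the mat, away from the robot; the tile stands on the mat and leans back towards the stand's -x, towards the robot. Origin: on the bench under the plate's centre. Turned by up to 20 degrees.
- rod_mid (a point): Middle of the axis of the cross rod: a horizontal steel rod 12 mm in diameter, along the stand's y, at the stand's x = -45 mm; axes as the stand's. It is held to the uprights by two boss-head clamps (24 mm wide, centred at y = +/-138 mm, thumb screws reach 34 mm above the axis). Its clamped height differs from time to time, 123 to 148 mm above the bench; it stays where it is unless forced (40 N).
- mat_top (a point): Centre of the upper face of the black rubber mat on the stand's base plate: 135 mm along the stand's x, 250 mm along its y, level, 28 mm above the bench, at the stand's x = 26.5 mm (it begins 4 mm in front of the cross rod's axis). Tile on rubber has a friction coefficient of about 0.5 to 0.7.
- beaker: Glass beaker, 94 mm in diameter, 122 mm tall, near the front edge of the bench. Origin under its centre. Bystander.
- small_beaker: Glass beaker, 70 mm in diameter, 88 mm tall. Origin under its centre. Bystander.
- wash_bottle: White plastic wash bottle with a bent spout, 68 mm in diameter, 190 mm tall. Origin under its centre. Bystander.
- reagent_bottle: Amber glass bottle, 72 mm in diameter, 160 mm tall. Origin under its centre. Bystander.
- cream_jar: White screw-top jar, 56 mm in diameter, 55 mm tall, between the wash rack and the drying stand. Origin under its centre. Bystander.
- mortar: White porcelain mortar with its pestle, 110 mm in diameter, the pestle reaching 130 mm up. Origin under its centre. Bystander.
- spatula: Steel mixing spatula with a black handle, 215 mm long, lying on the bench between the wash rack and the drying stand. Origin under its middle. Bystander.
There are look-alikes about, which are no part of the job. Leave any green look-alike of the part that bears tile_center alone.

How it is judged:
By the outcome, as a careful person would: the job done as asked, in the order asked, and still so for the second after the job is handed in, with the robot touching nothing.
It also fails if it takes over 48 s, if anything falls off the work surface, if the arm or the gripper's body presses on something with over 40 N, if the wrist force passes 120 N, or if a joint passes its speed limit or range.

## Robot

A 7-joint arm with a two-finger parallel gripper is mounted at the origin on the work surface. World frame = base frame: x ahead of the robot, y to its left, z up, the work surface at z = 0. Lengths are in m, angles in rad, forces in N, time in s.
With the tool pointing down it reaches from about 0.425 to 0.925 m from the base axis. Payload 6.8 kg.
Tool frame: the origin (TCP) lies on the centre line of the jaws, within the pads' length; the fingertips stand 17 mm ahead of it and the grasp point (between the pads) lies 2 mm behind it; z points along the fingers, x is the direction in which the jaws open and shut, and the axes are right-handed (so a half turn about z gives the same grasp; the last joint's range is limited). The gripper opens to 85 mm and grips with 20 to 120 N. Pads are 22 mm wide; open, the fingers measure 114 mm over their backs; the gripper's body (76 mm by 85 mm) begins 54 mm behind the grasp point. The pads swing forward as they close: fully open they stand 13 mm farther back than shut.
Start: joints at [-1.294, 0.477, 0.022, 1.555, -0.011, 1.109, -0.083], TCP at [0.253, 0.626, 0.248] pointing down, gripper open.
Joint ranges: [-2.96, 2.96], [-0.34, 2.1], [-1.41, 1.46], [0.24, 2.44], [-1.37, 4.51], [0.17, 1.92], [-2.96, 2.96]. Speed limits (rad/s): [2.39, 2.39, 3.14, 3.14, 3.14, 3.14, 3.14].

## Interface

Orientations are given as a unit quaternion [w, x, y, z].
In Python, from station import status, read_camera, camera_model, bot gives the robot as it stands.
- The arm moves only by the tool arm_command, never from a script. Its argument "series" is a list of rows, each a list of 3 entries, a list of its own where there are three numbers: the finger opening in mm, from 0 to 85.4, then the shift along the tool's x, y, z in mm, then the turn about the tool's z in rad. In form: [[gripper, [dx, dy, dz], roll], ...]. A call has 1 to 8 rows; each row is the pose to reach, as a shift and turn from the pose commanded when the call began, along the tool's axes at that moment; what a row does not reach only later rows make up. A row lasts 1/8 s, in which the tool goes at most 62.5 mm and 10.7 degrees, less where a joint would pass 70% of its speed; a pose out of reach is approached as far as the arm can. A call with a gripper value outside its range is refused whole. The fingers move at their own pace and stop on an object; "squeeze" is the grip in N (left out, the last holds). Time passes only in rows, so rows that repeat a pose let the fingers close. It gives the time, the measured TCP pose, the force and the opening at its end, in the units of the state.
- status.get_obs(): the state, without advancing time (a new reading comes with each control period).
- read_camera(name): name is "scene" or "top" or "wrist"; returns the picture (420x560x3 uint8, blue, green, red); there is no depth.
- camera_model(name): a dict with "fov_y" (degrees; the focal length in pixels is half the picture's height over the tangent of half this angle, whatever the lens; pixels are square), "cx", "cy" (the principal point, pixels), "R" (3x3) and "t" (3): a world point X has camera coordinates R X + t. Camera axes: x right, y down, z forward; pixel columns grow to the right and rows downward; lengths in m; the calibration is good to about 2 mm. A picture is of the moment at which its call begins: read the wrist's pose just before it. camera_model takes no time and is no camera call; for the wrist camera it gives the pose at the moment of the call.
- bot.hand_in(): hands the job in, once; it reports no verdict.
The state is a dict: "t": time; "q": joint angles; "joint_vel": joint speeds; "joint_torque": joint torques, N m; "eef_pos": TCP position; "tool_rot": TCP orientation; "contact_force": force on the tool from outside, world axes, zero at the start; "torque": the same for the moment, N m; "gripper_width": opening from 0.0 (shut) to 1.0 (fully open).
Only numpy, scipy, OpenCV 4.12 (cv2) and the standard library are available. Lean on these libraries where they do the work, as an engineer would, in place of code of your own. Each camera call takes 0.05 s, during which the arm holds its last target.

## Working session

There is one attempt and no reset: what is moved stays moved. The work goes in short steps, Python scripts to look and compute and a tool call to move; the robot and the scene stay as the last step left them, time stands still between calls to the robot, and variables do not carry over. Pictures are saved under pics/ and viewed, and the job is handed in when it is done.

Besides the shell and the picture viewer there is one more tool, called as name(argument=value, ...), one argument or row to a line, values as JSON. arm_command: Moves the arm, as the interface text tells. Its arguments: {"type":"object","properties":{"series":{"type":"array"},"squeeze":{"type":"number"}},"required":["series"]}

```bash
ls; mkdir -p pics; python3 - <<'E'
from station import status, read_camera, camera_model, bot
import cv2,numpy as np
o=status.get_obs(); print(o)
for n in ["scene","top","wrist"]:
    m=camera_model(n); print(n,m)
    cv2.imwrite(f"pics/{n}0.png",read_camera(n))
E
```

```text
pics
{'t': 0.0, 'q': array([-1.29410216,  0.47776993,  0.02232452,  1.55645896, -0.01146973,
        1.10929103, -0.08308662]), 'joint_vel': array([ 8.91893744e-04,  1.57934132e-04, -1.96475189e-03, -1.21165707e-03,
        3.94395606e-04,  5.16967086e-05, -9.65427731e-04]), 'joint_torque': array([ 1.87132387e-04, -5.96462417e+01,  1.60759930e+00, -2.81197375e+01,
        1.24140125e-02,  9.21385858e-03,  1.19085780e-05]), 'eef_pos': array([0.25317373, 0.62511619, 0.24734246]), 'tool_rot': array([ 5.64340739e-04,  8.29249616e-01,  5.58877683e-01, -7.00573090e-04]), 'contact_force': array([-0.52579854, -0.26094528,  0.49355947]), 'torque': array([-0.03009143,  0.02613   , -0.01097182]), 'gripper_width': 0.9986768355781057}
scene {'fov_y': 45.354677346109575, 'cx': 278.07532436050764, 'cy': 201.74855157518178, 'R': array([[-0.80072066,  0.59900372,  0.00640033],
       [ 0.33944583,  0.46250724, -0.81906262],
       [-0.49358176, -0.6536678 , -0.57366842]]), 't': array([ 0.46020296, -0.11329388,  1.84942053])}
top {'fov_y': 50.77744837752802, 'cx': 277.60695371626196, 'cy': 209.73129623701425, 'R': array([[ 0.02704101, -0.99959743,  0.00858838],
       [-0.99612245, -0.02766455, -0.08351489],
       [ 0.08371887, -0.00629675, -0.99646952]]), 't': array([-0.03075508,  0.59213368,  1.75688149])}
wrist {'fov_y': 68.06237115990463, 'cx': 275.4911317696466, 'cy': 203.4780465066666, 'R': array([[ 0.37576299,  0.92671344, -0.00209166],
       [ 0.89391097, -0.36186521,  0.2645312 ],
       [ 0.24438772, -0.10127079, -0.96437486]]), 't': array([-0.67405006, -0.03408974,  0.37974613])}
```

View pics/scene0.png

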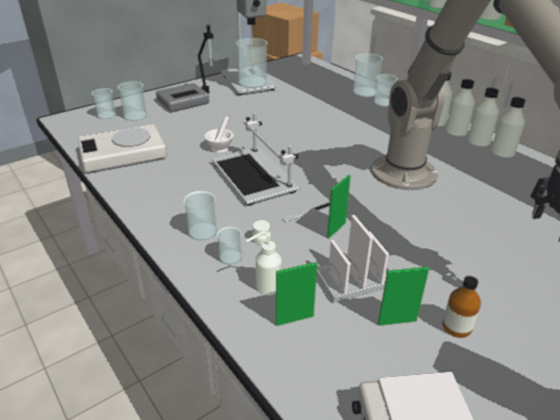

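View pics/top0.png

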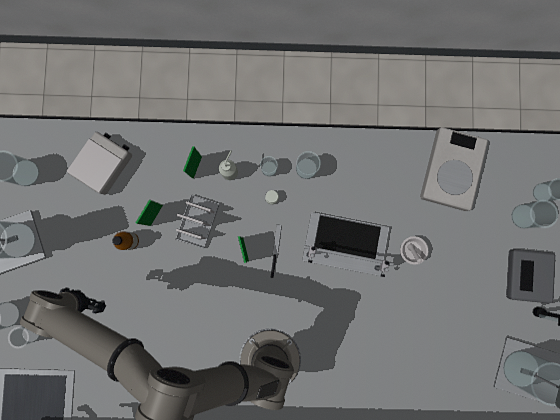

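View pics/wrist0.png

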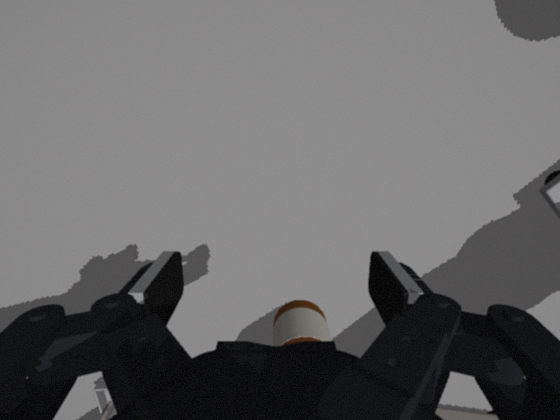

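```bash
python3 - <<'E'
import cv2
a=cv2.imread("pics/top0.png")
cv2.imwrite("pics/c1.png",cv2.resize(a[180:260,150:260],None,fx=7,fy=7,interpolation=cv2.INTER_CUBIC))
cv2.imwrite("pics/c2.png",cv2.resize(a[195:290,290:405],None,fx=6,fy=6,interpolation=cv2.INTER_CUBIC))
a=cv2.imread("pics/scene0.png")
cv2.imwrite("pics/c3.png",cv2.resize(a[200:310,310:410],None,fx=5,fy=5,interpolation=cv2.INTER_CUBIC))
cv2.imwrite("pics/c4.png",cv2.resize(a[105:210,200:310],None,fx=5,fy=5,interpolation=cv2.INTER_CUBIC))
E
```

```text
(no output)
```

View pics/c1.png

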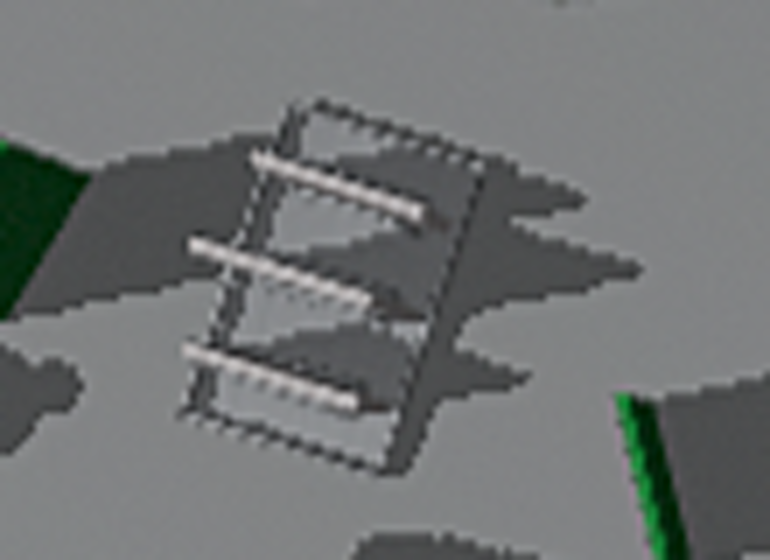

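View pics/c2.png

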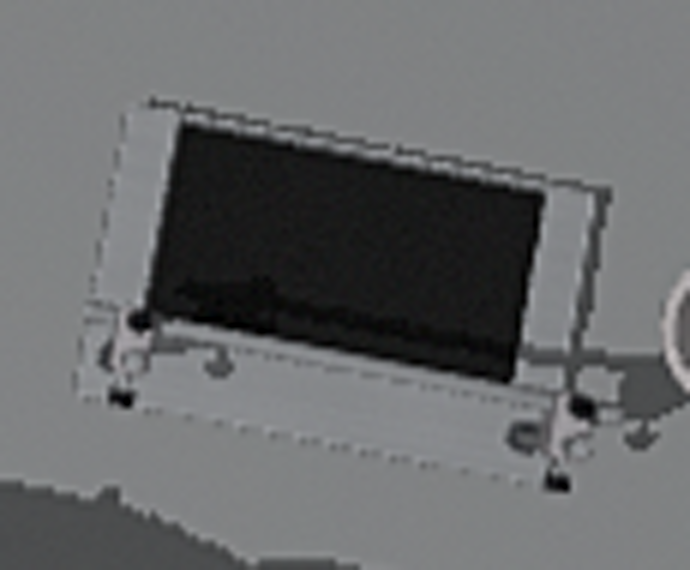

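View pics/c3.png

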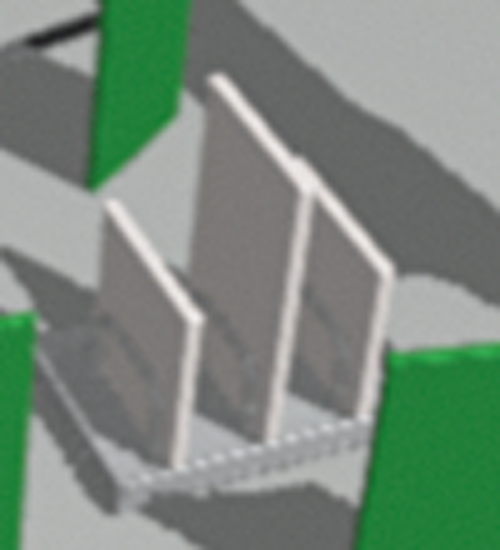

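View pics/c4.png

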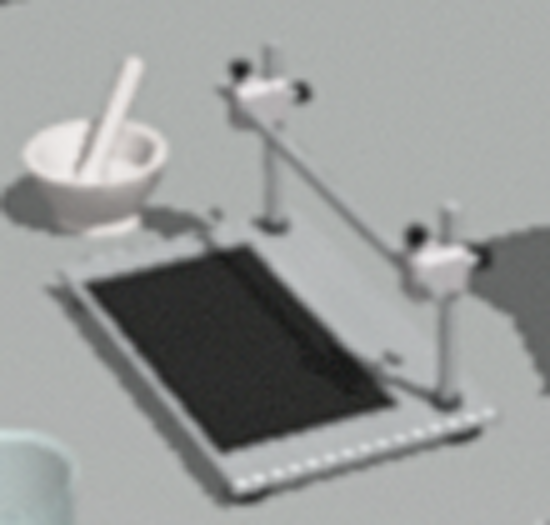

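```bash
cat > h.py <<'E'
import numpy as np, cv2
from scipy.optimize import least_squares
def K(m,h=420):
    f=h/2/np.tan(np.radians(m["fov_y"])/2); return f
def ray(m,u,v):
    f=K(m); d=np.array([(u-m["cx"])/f,(v-m["cy"])/f,1.]); R=m["R"]; return -R.T@m["t"], R.T@d
def onz(m,u,v,z):
    c,d=ray(m,u,v); return c+d*(z-c[2])/d[2]
def proj(m,X):
    p=m["R"]@np.asarray(X)+m["t"]; f=K(m); return np.array([m["cx"]+f*p[0]/p[2],m["cy"]+f*p[1]/p[2]])
def tri(obs):
    A=np.zeros((3,3));b=np.zeros(3)
    for m,u,v in obs:
        c,d=ray(m,u,v); d=d/np.linalg.norm(d); P=np.eye(3)-np.outer(d,d); A+=P;b+=P@c
    return np.linalg.solve(A,b)
E
python3 - <<'E'
from h import *
from station import camera_model
T=camera_model("top");S=camera_model("scene")
c=lambda x,o,s:(x+.5)/s-.5+o
# tile top edges top view
for nm,z,a,b in [("n+",.118,(258,160),(420,214)),("mid",.188,(192,245),(370,300)),("n-",.118,(188,350),(352,402))]:
    p=onz(T,c(a[0],150,7),c(a[1],180,7),z);q=onz(T,c(b[0],150,7),c(b[1],180,7),z)
    d=q-p; print(nm,(p+q)/2,np.linalg.norm(d),"normal yaw",np.degrees(np.arctan2(d[1],d[0]))+90)
    sc=[proj(S,p),proj(S,q)];print(sc)
# mid from both
a=tri([(T,c(192,150,7),c(245,180,7)),(S,c(305,310,5),c(187,200,5))])
b=tri([(T,c(370,150,7),c(300,180,7)),(S,c(213,310,5),c(77,200,5))])
print(a,b)
# mat corners
M=np.array([onz(T,c(x,290,6),c(y,195,6),.028) for x,y in [(180,122),(546,192),(515,382),(150,315)]])
print(M,M.mean(0))
e=M[1]-M[0];e2=M[2]-M[3];print(np.linalg.norm(e),np.linalg.norm(e2),np.degrees(np.arctan2(e[1],e[0]))+90,np.degrees(np.arctan2(e2[1],e2[0]))+90)
for x,y in [(M[0]-M[3])[:2],(M[1]-M[2])[:2]]: print(np.hypot(x,y),np.degrees(np.arctan2(y,x)))
E
```

```text
n+ [0.5896904  0.28982165 0.118     ] 0.0933082064487247 normal yaw -16.85593595920423
[array([348.89252282, 261.13237747]), array([333.13085706, 238.97033968])]
mid [0.53810595 0.3058887  0.188     ] 0.09730651072304729 normal yaw -15.566249233119493
[array([371.9360915 , 235.40345667]), array([353.14707278, 213.5166818 ])]
n- [0.48591855 0.32280655 0.118     ] 0.09349636140999175 normal yaw -15.953591727505824
[array([387.45398817, 251.9811643 ]), array([369.50017541, 230.85660323])]
[0.55258152 0.35257103 0.18347906] [0.52612187 0.25889985 0.18354807]
[[ 0.57627164 -0.18371246  0.028     ]
 [ 0.53609906 -0.42963996  0.028     ]
 [ 0.40909986 -0.40994447  0.028     ]
 [ 0.4469281  -0.16619342  0.028     ]] [ 0.49209966 -0.29737258  0.028     ]
0.24918702789495328 0.24666890821031656 -9.277399584687942 -8.82148224762075
0.1305245853056151 -7.713528227555796
0.12851735810717108 -8.815408355437448
```

```bash
cat >> h.py <<'E'
from scipy.spatial.transform import Rotation as Ro
def tool(o):
    q=o["tool_rot"]; return Ro.from_quat([q[1],q[2],q[3],q[0]]).as_matrix(), np.array(o["eef_pos"])
def go(o,target,yaw=None):
    """tool shift mm and roll (rad) to reach world target with tool x at yaw deg"""
    R,p=tool(o); d=R.T@(np.array(target)-p)*1000
    y=np.degrees(np.arctan2(R[1,0],R[0,0])); 
    r=None if yaw is None else -np.radians((yaw-y+180)%360-180)
    return d.round(1), y, r, p.round(4)
E
python3 - <<'E'
from h import *
from station import camera_model,status
o=status.get_obs();R,p=tool(o);W=camera_model("wrist")
print(R); c=-W["R"].T@W["t"]; print("cam in tool",R.T@(c-p)); print("cam R in tool",W["R"]@R)
print(go(o,[.538,.306,.31],-16))
# predicted wrist view at target pose
Rt=Ro.from_euler('z',-16,degrees=True).as_matrix()@np.diag([1,-1,-1.])
for z in (.31,.36):
  for off in (0,.0):
    pt=np.array([.538,.306,z]); Rc=(W["R"]@R)@Rt.T; cc=pt+Rt@(R.T@(c-p)); m=dict(W,R=Rc,t=-Rc@cc)
    print(z,[proj(m,X).round(0) for X in ([.5526,.3526,.188],[.526,.259,.188])])
E
```

```text
[[ 3.75348403e-01  9.26883697e-01 -4.33326037e-04]
 [ 9.26882787e-01 -3.75348643e-01 -1.30229767e-03]
 [-1.36972682e-03  8.71729071e-05 -9.99999058e-01]]
cam in tool [ 0.00014899 -0.06729845 -0.12641178]
cam R in tool [[ 9.99999784e-01  4.53671562e-04  4.75350537e-04]
 [-3.11827380e-04  9.64405384e-01 -2.64427983e-01]
 [-5.78394073e-04  2.64427778e-01  9.64405317e-01]]
(array([-189.1,  383.8,  -62.2]), np.float64(67.95413033722349), np.float64(1.4652759950330072), array([0.2532, 0.6253, 0.2475]))
0.31 [array([277., 143.]), array([277., 256.])]
0.31 [array([277., 143.]), array([277., 256.])]
0.36 [array([277., 139.]), array([277., 235.])]
0.36 [array([277., 139.]), array([277., 235.])]
```

Candidates for the tall white tile, with pixels in the top view: middle rack slot (182–203, 215–223), outer slot tiles (187–210, 203–210) and (177–200, 230–237), and green panels at (148,212), (193,162) and (243,248). The scene crop shows the middle white one at (358,245) standing clearly higher than the other two, so it's the tall tile. The outer two are the short tiles, and the green panels are decoys.

arm_command(
  series=[
    [85,[0,0,-62],0],
    [85,[-189,384,-62],1.465],
    [85,[-189,384,-62],1.465],
    [85,[-189,384,-62],1.465],
    [85,[-189,384,-62],1.465],
    [85,[-189,384,-62],1.465],
    [85,[-189,384,-62],1.465],
    [85,[-189,384,-62],1.465],
  ],
  squeeze=60,
)

```text
t: 1.15
eef_pos: [0.5397, 0.3039, 0.3103]
tool_rot: [0.0, 0.998, -0.067, 0.0]
contact_force: [0.0, 0.9, -0.6]
gripper_width: 0.997
```

arm_command(
  series=[
    [85,[0,0,0],0],
  ],
)

```text
t: 1.27
eef_pos: [0.5415, 0.3008, 0.3104]
tool_rot: [0.001, 0.998, -0.068, 0.001]
contact_force: [-0.2, 0.5, -0.0]
gripper_width: 0.989
```

```bash
python3 - <<'E'
from h import *
from station import camera_model,status,read_camera
o=status.get_obs();print(o["t"],go(o,[.538,.306,.31],-16), o["contact_force"],o["q"])
W=camera_model("wrist");cv2.imwrite("pics/w1.png",read_camera("wrist"))
E
```

```text
1.275 (array([-4.2, -4.7,  0.4]), np.float64(-7.840063630029835), np.float64(0.14241775640921334), array([0.5415, 0.3008, 0.3104])) [-0.20178122  0.49215101 -0.00410871] [-0.9268155   0.34997111  0.41989017  1.64406106 -0.1486463   1.17957612
 -0.60953543]
```

View pics/w1.png

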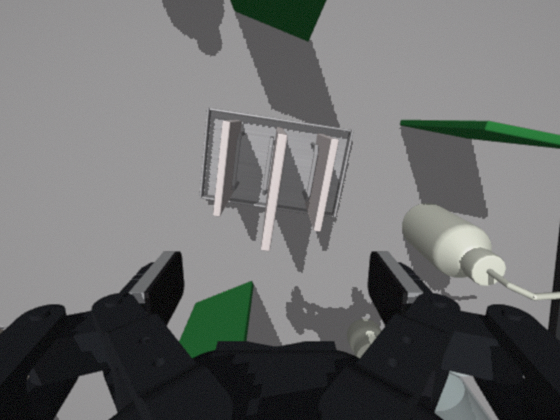

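The wrist view shows the rack with the tall tile in the middle, its top edge running from (281,131) to (266,249). The short tiles are on either side. I'll fit the edge now.

```bash
cat >> h.py <<'E'
def rectax(mask):
    n,l,s,c=cv2.connectedComponentsWithStats(mask.astype(np.uint8))
    out=[]
    for i in range(1,n):
        if s[i,4]<80: continue
        pts=np.argwhere(l==i)[:,::-1].astype(np.float32)
        (cx,cy),(w,h),a=cv2.minAreaRect(pts); box=cv2.boxPoints(((cx,cy),(w,h),a))
        if w<h: 
            e=sorted([((box[i]+box[(i+1)%4])/2) for i in range(4)],key=lambda p:-np.linalg.norm(p-[cx,cy]))[:2]
        else: e=sorted([((box[i]+box[(i+1)%4])/2) for i in range(4)],key=lambda p:-np.linalg.norm(p-[cx,cy]))[:2]
        out.append((s[i,4],sorted([tuple(x) for x in e],key=lambda p:p[1]),min(w,h)))
    return out
E
python3 - <<'E'
from h import *
from station import camera_model,status
W=camera_model("wrist")
a=cv2.imread("pics/w1.png").astype(int)
print(a[190,274],a[180,232],a[180,255])
mask=(a[:,:,2]>225)&(a[:,:,2]-a[:,:,0]>5); mask[260:]=0; mask[:,:190]=0; mask[:,370:]=0
for A,e,w in rectax(mask):
    print(A,e,w)
    for z in (.118,.188):
        p,q=[onz(W,*x,z) for x in e]; d=q-p; print(z,(p+q)/2,np.linalg.norm(d),np.degrees(np.arctan2(d[1],d[0]))+90)
E
```

```text
[207 208 218] [88 87 88] [95 95 95]
```

```bash
python3 - <<'E'
from h import *
from station import camera_model,status
W=camera_model("wrist")
a=cv2.imread("pics/w1.png").astype(int)
mask=(a[:,:,2]>190)&(a[:,:,2]-a[:,:,0]>3); mask[260:]=0; mask[:,:190]=0; mask[:,370:]=0
for A,e,w in rectax(mask):
    print(A,e,w)
    for z in (.118,.188):
        p,q=[onz(W,*x,z) for x in e]; d=q-p; print(z,(p+q)/2,np.linalg.norm(d),np.degrees(np.arctan2(d[1],d[0]))+90)
E
```

```text
594 [(np.float32(225.55823), np.float32(121.05725)), (np.float32(215.91345), np.float32(215.09369))] 6.4788336753845215
0.118 [0.48490375 0.32667849 0.118     ] 0.09865075914451098 -15.965127954167485
0.188 [0.49876328 0.33637734 0.188     ] 0.07696674902586675 -15.965127954167485
927 [(np.float32(282.0994), np.float32(134.01564)), (np.float32(263.92746), np.float32(249.4608))] 8.323442459106445
0.118 [0.53461809 0.29369298 0.118     ] 0.12643215920127662 -16.337232764262126
0.188 [0.53755012 0.31064224 0.188     ] 0.09864163591268756 -16.337232764262097
576 [(np.float32(334.65384), np.float32(138.73076)), (np.float32(316.34616), np.float32(230.26921))] 6.275715351104736
0.118 [0.59036187 0.2954102  0.118     ] 0.09885647841577119 -16.21669106446221
0.188 [0.58104109 0.31198199 0.188     ] 0.07712725000587113 -16.216691064462225
```

```bash
python3 - <<'E'
from h import *
from station import status
print(go(status.get_obs(),[.5376,.3106,.172],-16.3))
E
```

```text
(array([ -2.8,  -6.4, 138.1]), np.float64(-7.477331851395704), np.float64(0.15398460800397729), array([0.5395, 0.304 , 0.3101]))
```

arm_command(
  series=[
    [85,[0,-3,30],0.15],
    [85,[0,-3,30],0.15],
    [85,[0,-3,30],0.15],
    [85,[0,-3,30],0.15],
  ],
)

```text
t: 1.82
eef_pos: [0.539, 0.3099, 0.2815]
tool_rot: [-0.001, 0.991, -0.137, 0.001]
contact_force: [0.1, -0.1, 0.4]
gripper_width: 0.999
```

```bash
cat >snap.py <<'E'
from h import *
import pickle,sys
from station import camera_model,status,read_camera
def snap(name,fn):
    m=camera_model(name); o=status.get_obs(); a=read_camera(name); cv2.imwrite(f"pics/{fn}.png",a); pickle.dump((m,o),open(f"pics/{fn}.pkl","wb")); return m,o,a
E
python3 - <<'E'
from snap import *
W,o,a=snap("wrist","w2"); a=a.astype(int)
mask=(a[:,:,2]>190)&(a[:,:,2]-a[:,:,0]>3); mask[290:]=0; mask[:,:190]=0; mask[:,370:]=0
for A,e,w in rectax(mask):
    print(A,e,w)
    for z in (.118,.188):
        p,q=[onz(W,*x,z) for x in e]; d=q-p; print(z,(p+q)/2,np.linalg.norm(d),np.degrees(np.arctan2(d[1],d[0]))+90)
print(go(status.get_obs(),[.539,.307,.172],-16.3))
E
```

```text
675 [(np.float32(217.94644), np.float32(139.88443)), (np.float32(221.87582), np.float32(240.08328))] 6.916252613067627
0.118 [0.48727144 0.32331684 0.118     ] 0.09824910252340668 -16.242858686013662
0.188 [0.50402743 0.33565813 0.188     ] 0.07453061272960419 -16.242858686013605
687 [(np.float32(338.312), np.float32(141.8208)), (np.float32(331.62616), np.float32(242.1084))] 6.984495162963867
0.118 [0.59261654 0.2915859  0.118     ] 0.09870437752432575 -16.56810068663829
0.188 [0.58394098 0.31158741 0.188     ] 0.07487597898647037 -16.568100686638246
1127 [(np.float32(278.5), np.float32(148.0)), (np.float32(278.5), np.float32(275.0))] 9.0
0.118 [0.53498955 0.28600807 0.118     ] 0.12949205118619264 -15.589630474162576
0.188 [0.54022582 0.30735613 0.188     ] 0.09823114583892462 -15.589630474162618
(array([  0.6,   2.8, 109.4]), np.float64(-15.751947642927675), np.float64(0.009565318104227652), array([0.539 , 0.3097, 0.2814]))
```

View pics/w2.png

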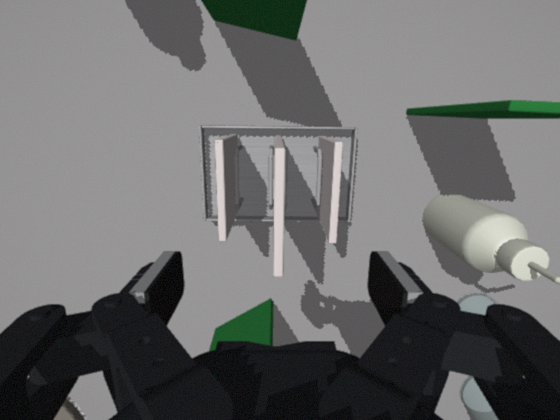

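arm_command(
  series=[
    [85,[1.5,2,55],0.005],
    [85,[1.5,2,85],0.005],
    [85,[1.5,2,109],0.005],
    [85,[1.5,2,109],0.005],
  ],
)

```text
t: 2.38
eef_pos: [0.5387, 0.3066, 0.1702]
tool_rot: [0.001, 0.99, -0.14, -0.001]
contact_force: [0.3, 0.1, 0.6]
gripper_width: 0.998
```

arm_command(
  series=[
    [4,[0,0,0],0],
    [4,[0,0,0],0],
    [4,[0,0,0],0],
    [4,[0,0,0],0],
    [4,[0,0,0],0],
    [4,[0,0,0],0],
  ],
  squeeze=70,
)

```text
t: 3.12
eef_pos: [0.54, 0.3073, 0.1718]
tool_rot: [-0.0, 0.99, -0.14, 0.0]
contact_force: [0.1, 1.3, 4.2]
gripper_width: 0.084
```

arm_command(
  series=[
    [4,[0,0,-10],0],
    [4,[0,0,-30],0],
    [4,[0,0,-60],0],
    [4,[0,0,-100],0],
    [4,[0,0,-140],0],
    [4,[0,0,-180],0],
    [4,[0,0,-200],0],
    [4,[0,0,-200],0],
  ],
)

```text
t: 4.12
eef_pos: [0.5399, 0.3069, 0.3725]
tool_rot: [-0.001, 0.99, -0.14, 0.001]
contact_force: [-0.5, -0.5, -4.9]
gripper_width: 0.081
```

```bash
python3 - <<'E'
from snap import *
snap("wrist","w3");S,o,a=snap("scene","s3")
print(go(o,[.55,-.2,.372],-9),o["gripper_width"],o["contact_force"],o["q"])
cv2.imwrite("pics/s3c.png",cv2.resize(a[80:330,180:460],None,fx=2.5,fy=2.4))
E
```

```text
(array([151.2, 483.7,  -1. ]), np.float64(-16.136686652048674), np.float64(-0.12455867976138016), array([0.5392, 0.3067, 0.3709])) 0.08263457398791428 [ 0.61299029  0.17691222 -4.26637512] [-0.96432655  0.31595818  0.4592455   1.55717242 -0.14343811  1.30276919
 -0.76824348]
```

View pics/s3c.png

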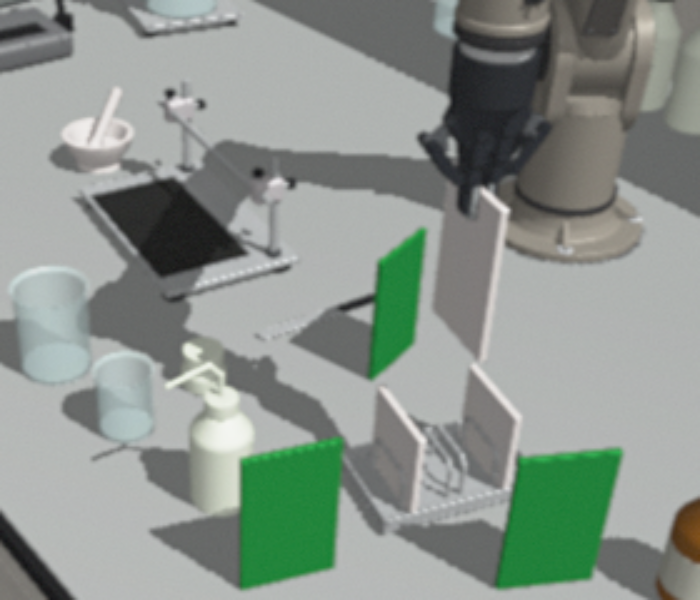

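View pics/w3.png

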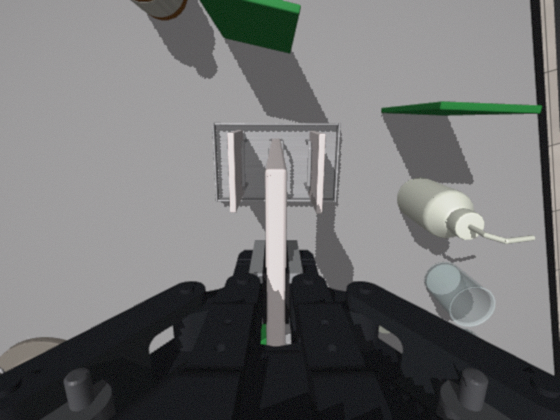

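arm_command(
  series=[
    [4,[5,20,-10],-0.02],
    [4,[18,65,-20],-0.06],
    [4,[32,120,-30],-0.124],
    [4,[46,175,-30],-0.124],
    [4,[60,230,-30],-0.124],
    [4,[76,290,-30],-0.124],
    [4,[89,335,-30],-0.124],
    [4,[93,355,-30],-0.124],
  ],
)

```text
t: 5.22
eef_pos: [0.5289, -0.0637, 0.3999]
tool_rot: [0.001, 0.997, -0.081, -0.001]
contact_force: [-0.5, 1.2, -3.8]
gripper_width: 0.079
```

arm_command(
  series=[
    [4,[0,0,0],0],
    [4,[0,0,0],0],
  ],
)

```text
t: 5.48
eef_pos: [0.5301, -0.0584, 0.4003]
tool_rot: [-0.0, 0.997, -0.078, -0.001]
contact_force: [-0.7, 0.7, -5.0]
gripper_width: 0.084
```

```bash
python3 - <<'E'
from snap import *
W,o,a=snap("wrist","w4")
print(go(o,[.53,-.06,.40],-9),o["gripper_width"],o["contact_force"],o["t"])
E
```

```text
(array([0.2, 1.6, 0.3]), np.float64(-8.931008813905386), np.float64(0.0012041233522072658), array([ 0.5301, -0.0584,  0.4003])) 0.08420813740523461 [-0.72474584  0.71252768 -4.98255738] 5.475
```

View pics/w4.png

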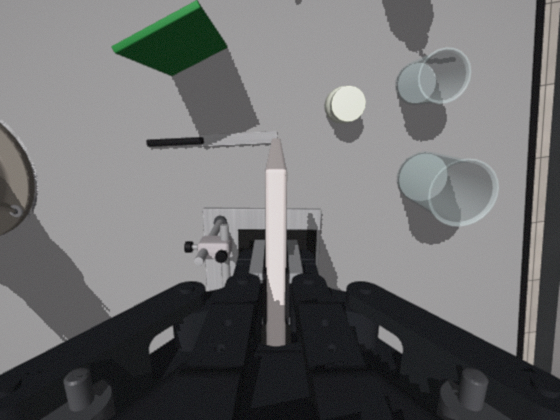

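arm_command(
  series=[
    [4,[5,20,0],0],
    [4,[12,75,0],0],
    [4,[20,135,0],0],
    [4,[28,195,0],0],
    [4,[35,255,0],0],
    [4,[42,315,0],0],
    [4,[47,370,0],0],
    [4,[50,400,0],0],
  ],
)

```text
t: 6.52
eef_pos: [0.5168, -0.4646, 0.4]
tool_rot: [0.0, 0.997, -0.079, -0.001]
contact_force: [0.7, 0.4, -3.6]
gripper_width: 0.081
```

arm_command(
  series=[
    [4,[0,0,0],0],
    [4,[0,0,0],0],
    [4,[0,0,0],0],
  ],
)

```text
t: 6.9
eef_pos: [0.5184, -0.4607, 0.4011]
tool_rot: [-0.001, 0.997, -0.077, 0.0]
contact_force: [-0.1, 0.9, -3.6]
gripper_width: 0.083
```

```bash
python3 - <<'E'
from snap import *
W,o,a=snap("wrist","w5")
print(go(o,[.53,-.06,.40],-9),o["gripper_width"],o["contact_force"],o["t"])
snap("top","t5");snap("scene","s5")
E
```

```text
(array([ -50.1, -397.7,    1.6]), np.float64(-8.840945246651561), np.float64(0.0027760291368777983), array([ 0.5184, -0.4607,  0.4011])) 0.08321389364519897 [-0.12551459  0.92683741 -3.57169104] 6.9
```

View pics/w5.png

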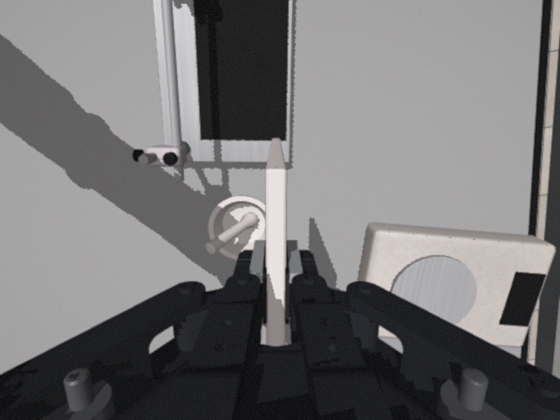

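```bash
python3 - <<'E'
from snap import *
W,o=pickle.load(open("pics/w5.pkl","rb")); a=cv2.imread("pics/w5.png")
g=a.max(2).astype(int)
m=(g<55); m[160:]=0; m[:,:185]=0; m[:,300:]=0
L=[];Rr=[]
for v in range(3,134,3):
    c=np.where(m[v])[0]; 
    if len(c): L.append((c.min()-.5,v));Rr.append((c.max()+.5,v))
def wl(pts,z):
    X=np.array([onz(W,u,v,z) for u,v in pts]); d=np.polyfit(X[:,1],X[:,0],1); r=X[:,0]-np.polyval(d,X[:,1]); 
    k=abs(r)<3*np.median(abs(r))+1e-4; d=np.polyfit(X[k,1],X[k,0],1); return d, r.std()
l=wl(L,.028); r=wl(Rr,.028); print("left",l,"right",r)
ys=np.degrees(np.arctan(-l[0][0])),np.degrees(np.arctan(-r[0][0])); print("yaw",ys)
B=[]
for u in range(206,284,4):
    c=np.where(m[100:160,u])[0]; B.append((u,100+c.max()+.5))
X=np.array([onz(W,u,v,.028) for u,v in B]); print("bottom", np.polyfit(X[:,0],X[:,1],1))
# rod profile
for v in (20,60,100,125):
    print(v,g[v,155:205])
cv2.imwrite("pics/w5c.png",cv2.resize(a[0:190,120:310],None,fx=3.1,fy=3.1,interpolation=cv2.INTER_CUBIC))
s=cv2.imread("pics/scene0.png"); cv2.imwrite("pics/s0c.png",cv2.resize(s[110:175,235:305],None,fx=9,fy=9,interpolation=cv2.INTER_CUBIC))
E
```

```text
left (array([0.16292443, 0.47441062]), np.float64(0.0005371080872067797)) right (array([0.16651211, 0.60938577]), np.float64(0.0004962512016708398))
yaw (np.float64(-9.253577288099741), np.float64(-9.453705657357006))
bottom [-0.15295453 -0.34473834]
20 [205 210 209 211 212 211 205 179 166 176 191 189 176 162 148 129 112 103
 151 202 211 213 211 206 209 208 208 206 207 207 214 214 210 208 209 210
 210 207 195 132  61  33  29  26  21  19  23  20  24  18]
60 [166 161 167 195 199 200 200 200 201 198 184 166 177 188 186 172 157 141
 127 106 110 163 197 204 202 196 196 199 202 201 199 201 204 206 205 204
 206 205 203 202 188 131  59  35  33  34  35  35  37  33]
100 [168 168 168 166 161 156 173 188 193 194 187 190 195 182 168 179 188 181
 167 152 138 118 100 117 184 202 199 198 192 191 197 198 196 198 200 199
 202 203 207 207 203 199 186 125  59  34  32  39  34  32]
125 [168 167 169 168 168 168 168 163 175 185 189 185 182 186 189 177 169 180
 180 172 161 148 130 112  97 124 176 190 190 188 184 187 189 186 191 191
 189 192 191 195 198 196 195 191 171  92  34  32  35  33]
```

View pics/w5c.png

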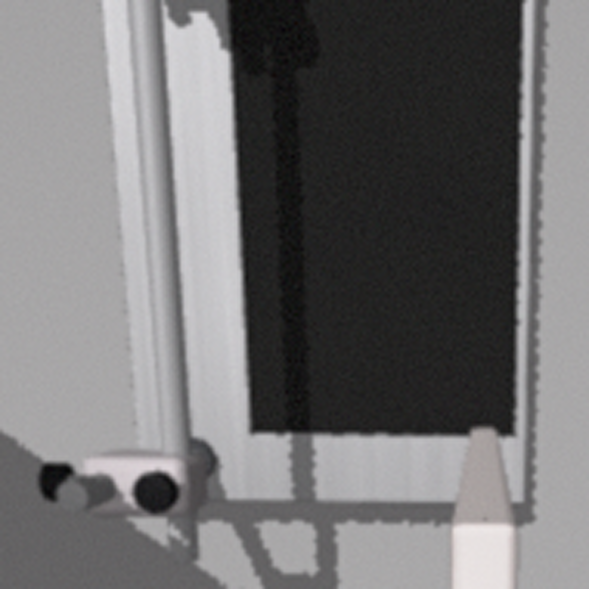

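View pics/s0c.png

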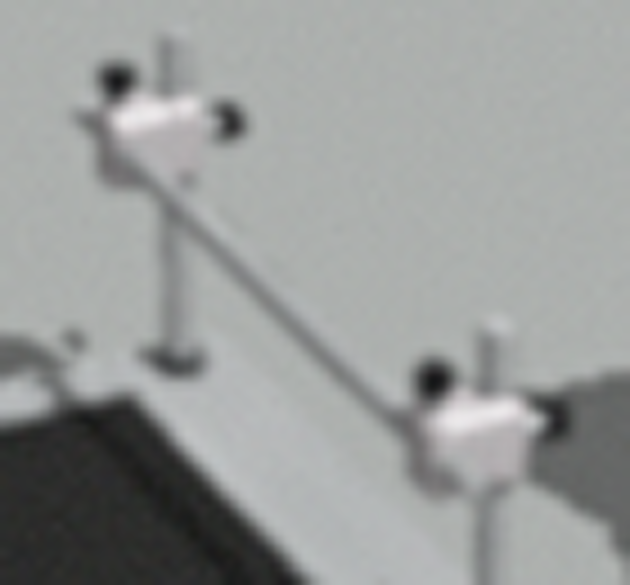

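```bash
python3 - <<'E'
from snap import *
W,o=pickle.load(open("pics/w5.pkl","rb"));S=camera_model("scene");T=camera_model("top")
yaw=np.radians(-9.3); ex=np.array([np.cos(yaw),np.sin(yaw),0]);ey=np.array([-np.sin(yaw),np.cos(yaw),0])
C=np.array([.493,-.2955,.028]); O=C-.0265*ex; O[2]=0; print("origin",O)
def pl(m,u,v,xs):
    c,d=ray(m,u,v); s=(xs-(c-O)@ex)/(d@ex); X=c+s*d; return ((X-O)@ey).round(4),X[2].round(4)
for u,v in [(167.3,20),(170.3,60),(173.2,100),(175,125)]: print("wrist",pl(W,u,v,-.045))
for x,y in [(190,210),(250,271),(300,322),(390,410)]: print("scene",pl(S,(x+.5)/9-.5+235,(y+.5)/9-.5+110,-.045))
for h in (.12,.13,.14,.15):
    print(h,[proj(S,O-.045*ex+k*ey+[0,0,h]) for k in (-.1,.1)])
t=cv2.imread("pics/top0.png"); cv2.imwrite("pics/t0c.png",cv2.resize(t[235:285,295:405],None,fx=7,fy=7,interpolation=cv2.INTER_CUBIC))
for h in (.12,.15):
    print("top",h,[proj(T,O-.045*ex+k*ey+[0,0,h]) for k in (-.1,.1)])
E
```

```text
origin [ 0.46684832 -0.2912175   0.        ]
wrist (np.float64(0.0138), np.float64(0.1363))
wrist (np.float64(-0.0276), np.float64(0.1363))
wrist (np.float64(-0.0716), np.float64(0.1367))
wrist (np.float64(-0.1006), np.float64(0.137))
scene (np.float64(-0.0716), np.float64(0.1332))
scene (np.float64(-0.0172), np.float64(0.1316))
scene (np.float64(0.0264), np.float64(0.1303))
scene (np.float64(0.1011), np.float64(0.1297))
0.12 [array([252.38763671, 132.92017628]), array([277.71848065, 157.49551829])]
0.13 [array([252.32449603, 130.44745928]), array([277.73641479, 154.8933046 ])]
0.14 [array([252.26095703, 127.95914291]), array([277.75447187, 152.27325271])]
0.15 [array([252.19701591, 125.45507909]), array([277.77265316, 149.63517857])]
top 0.12 [array([373.76859004, 259.43107583]), array([321.80297483, 249.44134022])]
top 0.15 [array([375.58670023, 259.66048475]), array([322.67528324, 249.48903745])]
```

View pics/t0c.png

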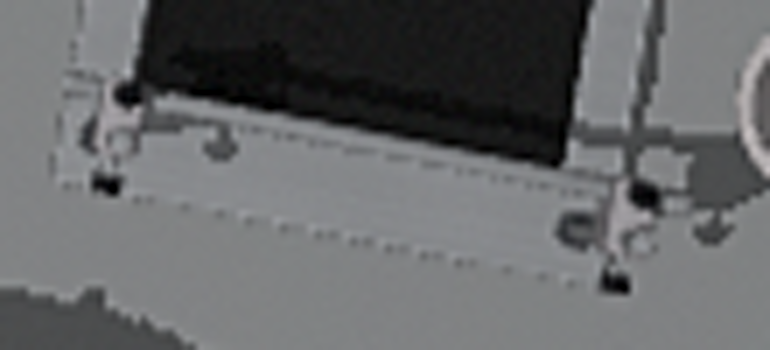

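```bash
python3 - <<'E'
from h import *
from station import status
o=status.get_obs()
print(go(o,[.4708,-.2918,.401],-9.3),go(o,[.4708,-.2918,.212],-9.3),o["q"])
E
```

```text
(array([ -72.7, -160.5,    0.5]), np.float64(-8.920588930271569), np.float64(0.006621972385274959), array([ 0.5177, -0.4616,  0.4015])) (array([ -72.7, -160.4,  189.5]), np.float64(-8.920588930271569), np.float64(0.006621972385274959), array([ 0.5177, -0.4616,  0.4015])) [ 0.15578553  0.50609961  0.77988966  1.33127324 -0.35155566  1.44309477
  0.75992059]
```

arm_command(
  series=[
    [4,[-10,-20,0],0.006],
    [4,[-26,-60,0],0.006],
    [4,[-46,-105,0],0.006],
    [4,[-64,-143,0],0.006],
    [4,[-73,-160,0],0.006],
    [4,[-73,-160,20],0.006],
    [4,[-73,-160,60],0.006],
    [4,[-73,-160,100],0.006],
  ],
)

```text
t: 8.05
eef_pos: [0.4702, -0.2928, 0.3009]
tool_rot: [-0.0, 0.997, -0.081, 0.001]
contact_force: [0.2, 0.0, -4.1]
gripper_width: 0.084
```

arm_command(
  series=[
    [4,[0,0,35],0],
    [4,[0,0,65],0],
    [4,[0,0,80],0],
    [4,[0,0,80],0],
    [4,[0,0,80],0],
  ],
)

```text
t: 8.68
eef_pos: [0.4707, -0.2938, 0.2226]
tool_rot: [0.0, 0.997, -0.082, 0.001]
contact_force: [-0.1, -0.9, -3.7]
gripper_width: 0.084
```

```bash
python3 - <<'E'
from snap import *
W,o,a=snap("wrist","w6")
print(go(o,[.4708,-.2918,.192],-9.3),o["contact_force"],o["t"])
S,o,a=snap("scene","s6");cv2.imwrite("pics/s6c.png",cv2.resize(a[50:215,180:330],None,fx=3.5,fy=3.5,interpolation=cv2.INTER_CUBIC))
E
```

```text
(array([-0.3, -2. , 30.6]), np.float64(-9.367051625921416), np.float64(-0.0011702716411441502), array([ 0.4707, -0.2938,  0.2226])) [-0.09162953 -0.8738295  -3.66256455] 8.675
```

View pics/w6.png

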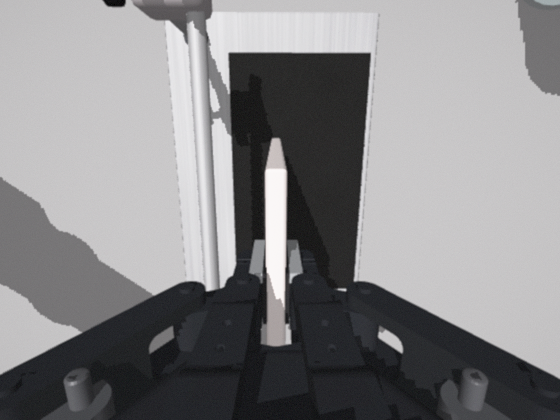

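View pics/s6c.png

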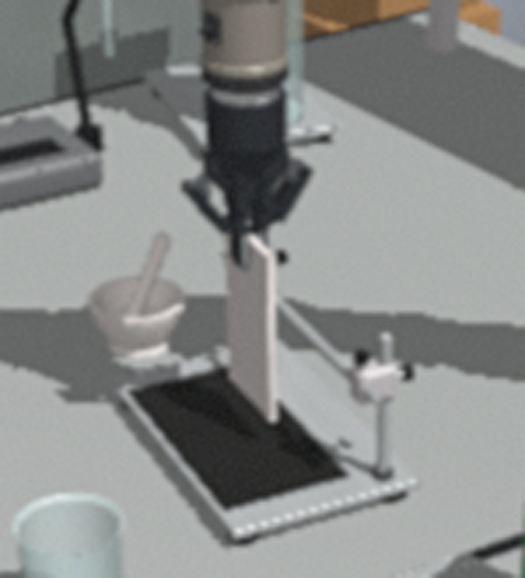

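```bash
python3 - <<'E'
from snap import *
W,o=pickle.load(open("pics/w6.pkl","rb")); a=cv2.imread("pics/w6.png"); g=a.max(2).astype(int)
L=[];Rr=[]
for v in range(60,280,5):
    c=np.where(g[v,205:260]<110)[0]
    c=[x for x in c if g[v,205+x:205+x+4].max()<90]
    if c: L.append((205+c[0]-.5,v))
    c=np.where(g[v,330:375]<110)[0]
    if len(c): Rr.append((330+c.max()+.5,v))
def wl(pts):
    X=np.array([onz(W,u,v,.028) for u,v in pts]); d=np.polyfit(X[:,1],X[:,0],1); r=X[:,0]-np.polyval(d,X[:,1]); k=abs(r)<.0015; d=np.polyfit(X[k,1],X[k,0],1); return d,k.sum()
l,r=wl(L),wl(Rr); print(l,r,[np.degrees(np.arctan(-x[0][0])) for x in (l,r)])
y=-.29; print("mat centre x at y=-.29:",(np.polyval(l[0],y)+np.polyval(r[0],y))/2,"width",(np.polyval(r[0],y)-np.polyval(l[0],y))*np.cos(.163))
X=[onz(W,u,52.5,.028) for u in (240,360)];print("far edge",X)
for v in (60,120,180,240): print(v,g[v,180:232])
E
```

```text
(array([0.1671239 , 0.47456445]), np.int64(43)) (array([0.16694002, 0.61029663]), np.int64(44)) [np.float64(-9.487809802152814), np.float64(-9.477560096590645)]
mat centre x at y=-.29: 0.49399127283447675 width 0.133985649229366
far edge [array([ 0.45832736, -0.16334342,  0.028     ]), array([ 0.57016344, -0.18180637,  0.028     ])]
60 [232 233 233 230 227 226 230 230 226 197 186 199 212 224 231 236 236 229
 219 207 191 181 169 158 150 140 120 104 116 126 127 128 128 126 153 209
 228 226 225 228 230 231 229 228 227 225 225 216 153  74  36  45]
120 [228 226 226 229 228 228 232 231 229 225 226 226 224 198 187 203 219 227
 235 236 232 225 216 198 183 175 167 154 143 126 103 115 150 207 226 225
 226 227 227 229 226 206 148 127 129 132 128 127 125 122  98  52]
180 [223 224 224 224 223 224 224 225 227 225 226 226 227 224 221 222 221 195
 191 204 220 228 234 233 229 219 204 193 181 169 158 145 128 119 167 219
 224 222 223 225 224 226 225 227 226 225 224 224 223 224 223 223]
240 [203 199 194 199 215 220 220 219 218 217 218 219 223 225 223 224 222 219
 220 220 220 200 192 204 221 226 229 228 217 205 195 182 170 155 143 127
 119 169 217 223 222 224 224 223 225 225 226 228 230 227 226 224]
```

```bash
python3 - <<'E'
from snap import *
W,o=pickle.load(open("pics/w6.pkl","rb"))
yaw=np.radians(-9.48); ex=np.array([np.cos(yaw),np.sin(yaw),0]);ey=np.array([-np.sin(yaw),np.cos(yaw),0])
C=np.array([.4932,-.2956,.028]); O=C-.0265*ex; O[2]=0; print("origin",O)
for u,v in [(202.5,120),(205.5,180),(208.95,240)]:
    c,d=ray(W,u,v); s=(-.045-(c-O)@ex)/(d@ex); X=c+s*d; h=X[2]; print((X-O)@ey,h, "xc",-45+(6+(h*1e3-28)*np.sin(.349))/np.cos(.349))
h=.135; xc=(-45+(6+(h*1e3-28)*np.sin(.349))/np.cos(.349))
t=O+(xc+4)/1000*ex; print(xc,t); o=status.get_obs();print(go(o,[t[0],t[1],.194],-9.48), o["contact_force"])
E
```

```text
origin [ 0.46706191 -0.29123536  0.        ]
0.06381742586245098 0.133941964452573 xc -0.06326507652209301
0.02343579818448232 0.1355669009253435 xc 0.5280422572159864
-0.021258798221534876 0.13589577048069498 xc 0.6477164618271729
0.32174946960505224 [ 0.47132463 -0.29194717  0.        ]
(array([ 0.3, -1.9, 28.6]), np.float64(-9.364061922221632), np.float64(0.0020235011856657723), array([ 0.4707, -0.2937,  0.2226])) [-0.39224664 -0.82012475 -3.86139778]
```

arm_command(
  series=[
    [4,[0.5,-1.5,14],0.002],
    [4,[0.5,-1.5,24],0.002],
    [4,[0.5,-1.5,28],0.002],
    [4,[0.5,-1.5,28.5],0.002],
    [4,[0.5,-1.5,29],0.002],
    [4,[0.5,-1.5,29],0.002],
  ],
)

```text
t: 9.52
eef_pos: [0.4708, -0.292, 0.1925]
tool_rot: [0.0, 0.997, -0.083, 0.0]
contact_force: [-0.4, -0.9, -3.3]
gripper_width: 0.083
```

arm_command(
  series=[
    [4,[0,0,1],0],
    [4,[0,0,1],0],
    [4,[0,0,1],0],
  ],
)

```text
t: 9.9
eef_pos: [0.4711, -0.2921, 0.1918]
tool_rot: [0.0, 0.997, -0.083, 0.0]
contact_force: [-0.5, 0.9, 2.6]
gripper_width: 0.083
```

arm_command(
  series=[
    [7,[0,0,0],0],
    [9,[0,0,0],0],
    [11,[0,0,0],0],
    [12,[0,0,0],0],
    [12,[0,0,0],0],
  ],
  squeeze=20,
)

```text
t: 10.52
eef_pos: [0.4707, -0.2919, 0.1912]
tool_rot: [0.0, 0.997, -0.083, -0.0]
contact_force: [-0.9, 0.4, -0.2]
gripper_width: 0.144
```

```bash
python3 - <<'E'
from snap import *
W,o,a=snap("wrist","w7")
print(o["contact_force"],o["t"],o["gripper_width"],o["eef_pos"])
cv2.imwrite("pics/w7c.png",cv2.resize(a[120:360,170:390],None,fx=2.5,fy=2.5))
E
```

```text
[-0.92143494  0.37845311 -0.23498745] 10.525 0.14355866680688892 [ 0.47065164 -0.29193146  0.19120364]
```

View pics/w7c.png

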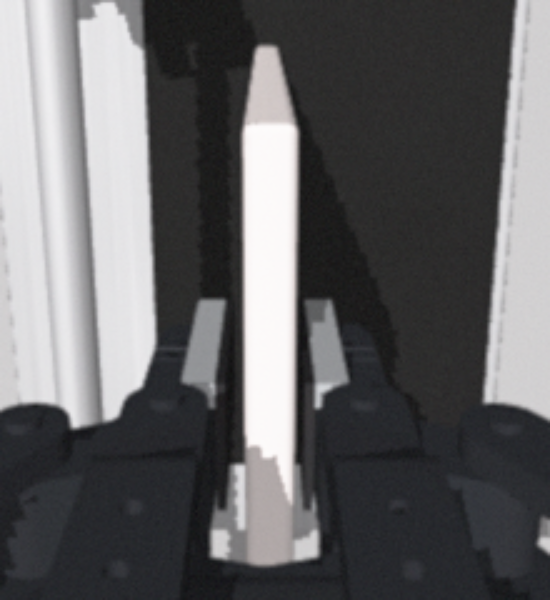

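arm_command(
  series=[
    [12,[-3,0,0],0],
    [13,[-6,0,0],0],
    [13,[-10,0,0],0],
    [14,[-14,0,0],0],
    [15,[-18,0,1],0],
    [16,[-22,0,1],0],
    [17,[-26,0,2],0],
    [17,[-28,0,2],0],
  ],
)

```text
t: 11.58
eef_pos: [0.4427, -0.2872, 0.1892]
tool_rot: [-0.0, 0.997, -0.083, -0.0]
contact_force: [-0.4, 1.2, -1.3]
gripper_width: 0.195
```

```bash
python3 - <<'E'
from snap import *
W,o,a=snap("wrist","w8")
print(o["contact_force"],o["t"],o["gripper_width"],o["eef_pos"])
cv2.imwrite("pics/w8c.png",cv2.resize(a[20:360,170:390],None,fx=1.7,fy=1.7))
S,o,a=snap("scene","s8");cv2.imwrite("pics/s8c.png",cv2.resize(a[80:215,190:310],None,fx=4.4,fy=4.4,interpolation=cv2.INTER_CUBIC))
E
```

```text
[-0.36387721  1.23694931 -1.26351045] 11.575 0.19460788792311115 [ 0.4426856  -0.28722515  0.18919041]
```

View pics/w8c.png

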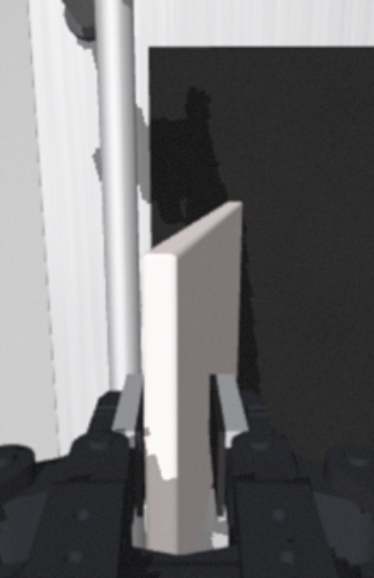

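View pics/s8c.png

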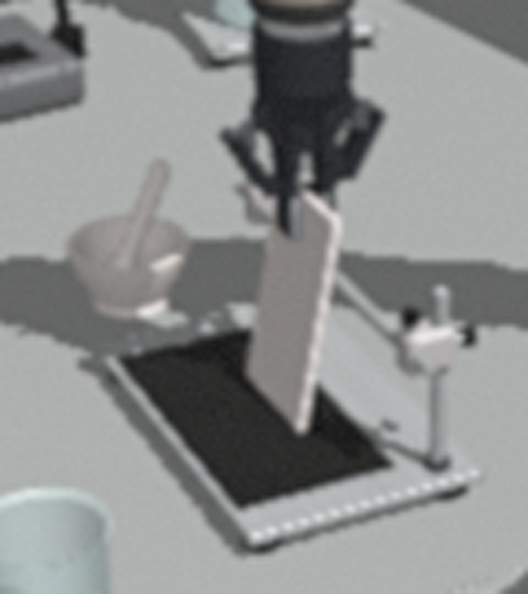

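The tile is leaning about 11° and resting on the back finger, with its foot still in place. I'll carry on lowering it towards the rod.

arm_command(
  series=[
    [18,[-4,0,0],0],
    [19,[-8,0,1],0],
    [20,[-12,0,2],0],
    [21,[-16,0,2],0],
    [22,[-20,0,3],0],
    [23,[-23,0,3],0],
    [24,[-26,0,4],0],
    [25,[-28,0,4],0],
  ],
)

```text
t: 12.68
eef_pos: [0.4154, -0.2827, 0.1853]
tool_rot: [0.0, 0.997, -0.083, 0.0]
contact_force: [0.5, -0.0, 0.7]
gripper_width: 0.292
```

```bash
python3 - <<'E'
from snap import *
W,o,a=snap("wrist","w9")
print(o["contact_force"],o["t"],o["gripper_width"],o["eef_pos"])
cv2.imwrite("pics/w9c.png",cv2.resize(a[20:360,170:390],None,fx=1.7,fy=1.7))
S,o,a=snap("scene","s9");cv2.imwrite("pics/s9c.png",cv2.resize(a[80:215,190:310],None,fx=4.4,fy=4.4,interpolation=cv2.INTER_CUBIC))
E
```

```text
[ 0.49450984 -0.0016839   0.66392846] 12.675 0.2923216122938935 [ 0.41543517 -0.28268002  0.18530839]
```

View pics/w9c.png

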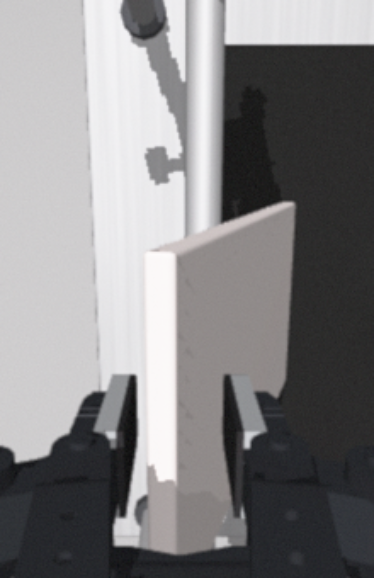

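View pics/s9c.png

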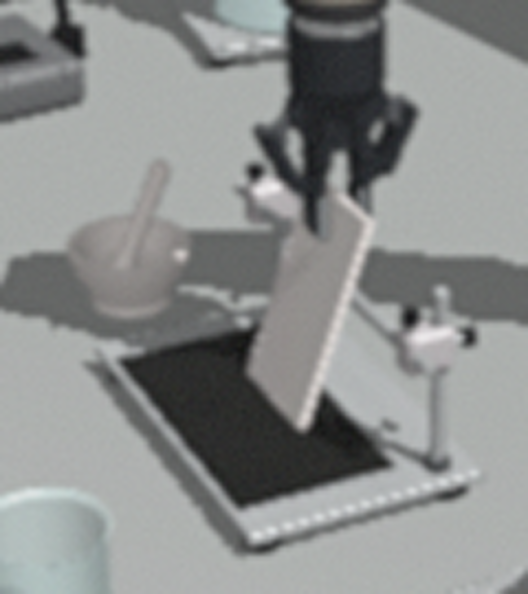

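arm_command(
  series=[
    [29,[0,0,0],0],
    [33,[0,0,0],0],
    [37,[0,0,0],0],
    [42,[0,0,0],0],
    [42,[0,0,0],0],
  ],
)

```text
t: 13.4
eef_pos: [0.4155, -0.2827, 0.1853]
tool_rot: [-0.0, 0.997, -0.083, -0.0]
contact_force: [-0.5, 0.2, 0.3]
gripper_width: 0.491
```

```bash
python3 - <<'E'
from snap import *
W,o,a=snap("wrist","w10")
print(o["contact_force"],o["t"],o["gripper_width"],o["eef_pos"])
cv2.imwrite("pics/w10c.png",cv2.resize(a[20:360,170:390],None,fx=1.7,fy=1.7))
E
```

```text
[-0.50879639  0.15424973  0.33621826] 13.4 0.4905129969562098 [ 0.41548586 -0.28269196  0.18528346]
```

View pics/w10c.png

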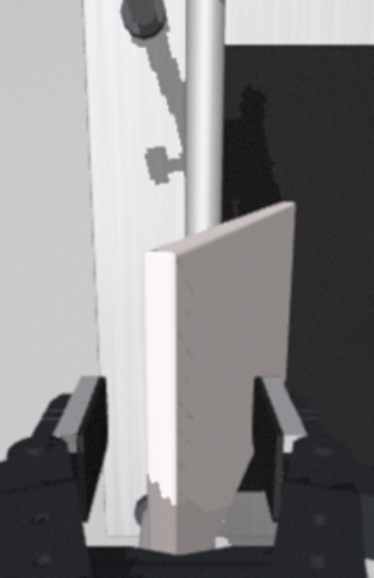

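arm_command(
  series=[
    [42,[0,0,-6],0],
    [42,[0,0,-16],0],
    [42,[0,0,-35],0],
    [42,[0,0,-70],0],
    [42,[0,0,-115],0],
    [42,[10,30,-150],0],
    [42,[30,80,-160],0],
    [42,[40,110,-160],0],
  ],
)

```text
t: 14.45
eef_pos: [0.4374, -0.4001, 0.3474]
tool_rot: [0.001, 0.997, -0.083, 0.001]
contact_force: [-0.2, 0.7, -1.5]
gripper_width: 0.49
```

arm_command(
  series=[
    [42,[0,0,0],0],
    [42,[0,0,0],0],
  ],
)

```text
t: 14.7
eef_pos: [0.4366, -0.3972, 0.3454]
tool_rot: [-0.0, 0.997, -0.083, -0.0]
contact_force: [-0.1, -0.5, 0.3]
gripper_width: 0.49
```

```bash
python3 - <<'E'
from snap import *
W,o,a=snap("wrist","w11"); snap("top","t11")
print(o["contact_force"],o["t"],o["eef_pos"])
S,o,a=snap("scene","s11");cv2.imwrite("pics/s11c.png",cv2.resize(a[80:215,190:310],None,fx=4.4,fy=4.4,interpolation=cv2.INTER_CUBIC))
E
```

```text
[-0.07339605 -0.51465294  0.26398977] 14.7 [ 0.43662402 -0.39721007  0.34540768]
```

View pics/w11.png

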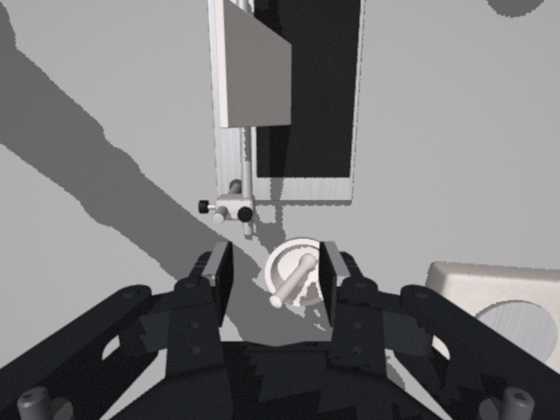

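View pics/s11c.png

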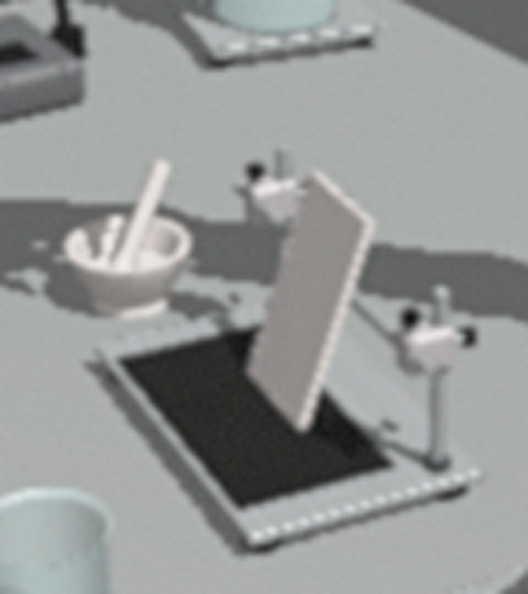

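View pics/s11.png

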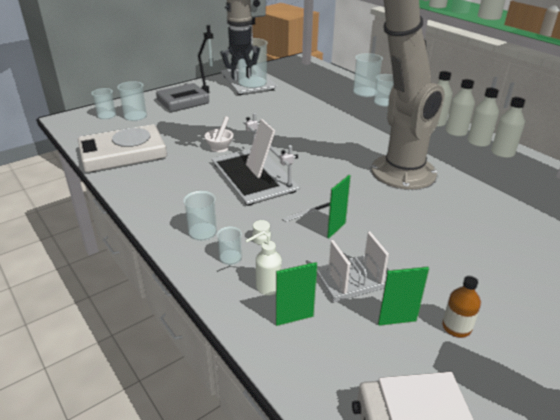

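```bash
python3 - <<'E'
from snap import *
a=cv2.imread("pics/w11.png"); cv2.imwrite("pics/w11c.png",cv2.resize(a[0:140,205:305],None,fx=4.2,fy=4.2,interpolation=cv2.INTER_CUBIC))
E
```

```text
(no output)
```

View pics/w11c.png

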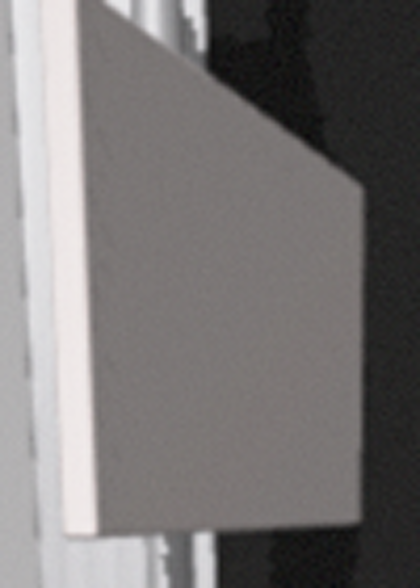

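```bash
python3 - <<'E'
from snap import *
from scipy.optimize import brentq
W,o=pickle.load(open("pics/w11.pkl","rb"))
c=lambda x,y:((x+.5)/4.2-.5+205,(y+.5)/4.2-.5)
yaw=np.radians(-9.48); ex=np.array([np.cos(yaw),np.sin(yaw),0]);ey=np.array([-np.sin(yaw),np.cos(yaw),0]); O=np.array([.46706,-.29124,0])
st=lambda X:(((X-O)@ex*1e3).round(1),((X-O)@ey*1e3).round(1),(X[2]*1e3).round(1))
b0=onz(W,*c(362,521),.0307); b1=onz(W,*c(364,186),.0307)
print("foot corners",st(b0),st(b1))
t=c(97,534)
def f(th): return np.linalg.norm(onz(W,*t,.0307+.18*np.cos(th))-b0)-.18
th=[np.degrees(x) for x in [brentq(lambda z:np.linalg.norm(onz(W,*t,.0307+z)-b0)-.18,.12,.18)]] if 0 else None
for z in np.arange(.160,.176,.002):
    X=onz(W,*t,.0307+z); d=X-b0; print(round(z,3),np.linalg.norm(d).round(4),st(X),np.degrees(np.arctan2(-(d@ex),z)).round(1))
z=.1691
p=onz(W,*c(97,534),.0307+z);q=onz(W,*c(80,30),.0307+z); d=q-p; print("top edge yaw",np.degrees(np.arctan2(d[1],d[0]))-90)
d=b1-b0;print("foot yaw",np.degrees(np.arctan2(d[1],d[0]))-90)
b=onz(W,*c(64,536),.0307+z-.0027); print("back top",st(b))
E
```

```text
foot corners (np.float64(7.9), np.float64(-49.7), np.float64(30.7)) (np.float64(7.3), np.float64(49.9), np.float64(30.7))
0.16 0.1719 (np.float64(-55.0), np.float64(-49.7), np.float64(190.7)) 21.5
0.162 0.1737 (np.float64(-54.7), np.float64(-49.6), np.float64(192.7)) 21.1
0.164 0.1754 (np.float64(-54.4), np.float64(-49.6), np.float64(194.7)) 20.8
0.166 0.1772 (np.float64(-54.1), np.float64(-49.5), np.float64(196.7)) 20.5
0.168 0.179 (np.float64(-53.8), np.float64(-49.5), np.float64(198.7)) 20.2
0.17 0.1807 (np.float64(-53.5), np.float64(-49.4), np.float64(200.7)) 19.9
0.172 0.1825 (np.float64(-53.2), np.float64(-49.3), np.float64(202.7)) 19.6
0.174 0.1843 (np.float64(-52.9), np.float64(-49.3), np.float64(204.7)) 19.3
top edge yaw -9.850855825130836
foot yaw -9.119082431948684
back top (np.float64(-60.8), np.float64(-49.9), np.float64(197.1))
```

The tile leans 20.0–20.1°, its foot spans y = -50 to +50 mm, and its yaw is within 0.4° of the stand's. Before handing in, I'll check that nothing else moved since the first pictures.

```bash
python3 - <<'E'
from snap import *
m,o,a=snap("scene","s12"); b=cv2.imread("pics/scene0.png")
d=(cv2.absdiff(a,b).max(2)>40)
e=cv2.absdiff(a,cv2.imread("pics/s11.png")).max(2)
print("tile region change since release",(e[115:190,230:300]>40).sum())
v=np.hstack([b[100:350,190:480],a[100:350,190:480]]); cv2.imwrite("pics/cmp.png",cv2.resize(v,None,fx=1.35,fy=1.35))
E
```

```text
tile region change since release 0
```

View pics/cmp.png

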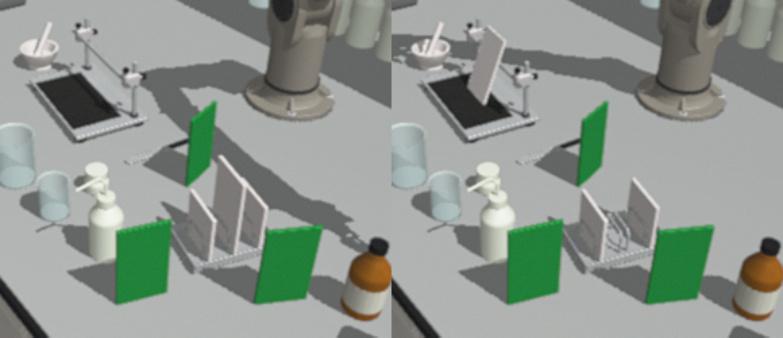

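The before and after pictures match apart from the moved tile and the shadows, so I'm handing in.

```bash
python3 - <<'E'
from station import bot,status
print(bot.hand_in(), status.get_obs()["t"])
E
```

```text
the job is handed in; nothing more can be done
the job is handed in; nothing more can be done
```

The tall white tile now stands on its short edge on the rubber mat, leaning back against the cross rod by itself. I handed the job in at about 15 s.

I lifted it from the middle slot and set its foot on the mat with the hand until the contact force showed. Then I eased the fingers open and lowered the tile onto the rod between them.

**Lean:** the last wrist view gives about 20° off upright.
**Width and position:** the foot spans -50 to +50 mm across the stand, well inside the clamps.
**Squareness:** the tile's edges are within about 0.4° of the stand's yaw. The top and foot edges measured 0.7° apart, which is at the limit of my pixel picks.
**Staying put:** the scene picture showed no change around the tile between two checks after the hand had let go and backed away. Those checks were only a fraction of a second apart.
**Everything else:** the short tiles, green look-alikes, rod, clamps and the bystanders in the cropped before/after pictures look as they did at the start. I compared those by eye.

**Disagreements:** the rod height came out at 130–133 mm from the scene camera and 134–137 mm from the wrist camera. I used 135 mm. One early wrist fix of the rack tile was 2–3 mm off because the arm was still settling, so I measured it again before the grasp.

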